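# Slide the locked specimen carriage under the macro camera

## Task

Bring the culture dish under the camera of the imaging stand: hold the red lock button on the carriage down with the fingertips, keep it down while you push the carriage along its rail until it is fully home against the end stop below the lens, then let go of the button so that the lock springs back up and holds it there. Work by pressing and pushing only: the dish must ride along in its seat, not lifted, and everything else on the bench is left where it stands.

Things in the scene. Friction and masses are not known exactly. Their poses are not given: they have to be found in the camera images.
- stand: macro imaging stand, fixed: light grey base plate 200 (x) x 520 (y) x 16 mm, origin at the centre of its underside; at yaw 0 its x points away from the robot, y to the left. A slotted aluminium rail 60 mm wide, top 40 mm up, runs along its y axis (x = 0) between y = -160 and 230 mm. A steel column, 400 mm tall, 25 mm thick, stands at y = -215 mm. The carriage goes towards -y
- lens (a point): centre of the underside of the ring light and lens, 155 mm above the bench, in line with the rail. The light is 76 mm across, lens and blue camera above it reach up to 376 mm, and an arm goes from them to the column, away from the button. The dish stops right below
- button_top (a point): centre of the top of the red round lock button, 28 mm across, 74 mm above the bench, 9 mm proud of its collar; rides on the carriage, goes straight down. A fixed upright aluminium finger rest, 56 mm wide, 9 mm thick, top 86 mm up, stands across the carriage, its face 22 mm from the button's centre towards -y of the stand: fingertips on the button may bear on it to push. Other sides are open
- seat (a point): point on the carriage, on the axis of the low ring (70 mm outside, 4 mm high) that seats the dish, 60 mm above the bench, 130 mm ahead of the button's centre in the direction of travel. The black carriage plate round it is 100 (x) x 110 (y) mm, top at 52 mm
- dish_center (a point): centre (half-way up) of the clear petri dish with lid, 60 mm across, 16 mm tall, about 30 g, that sits snugly in the ring on the carriage and could be lifted out of it; while seated it coincides with seat
- carriage (a joint): position of the carriage along the rail in m: 0 at the loading end, 0.15 home against the end stop, growing towards -y of the stand. It starts anywhere from 0 to 0.05, locked: a tooth under the button stands in a pin rack with 10 mm pitch (up to 2 mm play) and 0.15 is the last catch. With the button down it slides, and a light spring (about 1.2 N, 0.4 N friction) draws it back towards 0
- lock_button (a joint): travel of the lock button in m: 0 up (locked), 0.005 fully down. The spring needs about 2.5 N to start and 5 N fully down; the tooth is free of the rack once the button is 3 mm down, and catches at the next 10 mm step whenever the button is let up
- forceps: steel forceps, 125 x 12 x 8 mm, lying on the base plate on the far side of the rail, the points towards +y of the stand; origin at the centre of its underside; a bystander
- vial: small amber specimen vial with a white cap, 22 mm across, 45 mm tall, on the base plate on the near side of the rail; origin at the centre of its underside; a bystander
- dish_stack: two closed petri dishes stacked, 60 mm across, 32 mm tall, on the bench behind the stand; origin at the centre of its underside; a bystander
- dropper: amber dropper bottle with a black cap, 36 mm across, 95 mm tall, on the bench behind the stand; origin at the centre of its underside; a bystander
- coplin: square green-glass staining jar with a white lid, 52 x 52 x 90 mm, on the bench behind the stand; origin at the centre of its underside; a bystander
- slide_box: blue slide box, 165 x 85 x 34 mm, on the bench beyond the +y (loading) end of the stand; origin at the centre of its underside; a bystander

How it is judged:
By the outcome, as a careful person would: the job done as asked, in the order asked, and still so for the second after the job is handed in, with the robot touching nothing.
It also fails if it takes over 32 s, if anything falls off the work surface, if the arm or the gripper's body presses on something with over 40 N, if the wrist force passes 120 N, or if a joint passes its speed limit or range.

## Robot

A 7-joint arm with a two-finger parallel gripper is mounted at the origin on the work surface. World frame = base frame: x ahead of the robot, y to its left, z up, the work surface at z = 0. Lengths are in m, angles in rad, forces in N, time in s.
With the tool pointing down it reaches from about 0.425 to 0.925 m from the base axis. Payload 6.8 kg.
Tool frame: the origin (TCP) lies midway between the tips of the shut fingers; the grasp point (between the pads) lies 19 mm behind it; z points along the fingers, y is the line along which they close (so a half turn about z gives the same grasp; the last joint's range is limited). The gripper opens to 85 mm and grips with 20 to 120 N. Pads are 22 mm wide; open, the fingers measure 114 mm over their backs; the gripper's body (76 mm by 85 mm) begins 54 mm behind the grasp point. The pads swing forward as they close: fully open they stand 13 mm farther back than shut.
Start: joints at [1.038, 0.477, 0.022, 1.555, -0.011, 1.109, -0.083], TCP at [0.278, -0.615, 0.231] pointing down, gripper open.
Joint ranges: [-2.96, 2.96], [-0.34, 2.1], [-1.41, 1.46], [0.24, 2.44], [-1.37, 4.51], [0.17, 1.92], [-2.96, 2.96]. Speed limits (rad/s): [2.39, 2.39, 3.14, 3.14, 3.14, 3.14, 3.14].

## Interface

Orientations are given as a rotation vector (axis times angle).
In Python, from cell import * gives the robot as it stands.
- The arm moves only by the tool arm_command, never from a script. Its argument "rows" is a list of rows, each a list of 5 numbers: the finger opening in cm, from 0 to 8.54, then the shift along the tool's x, y, z in cm, then the turn about the tool's z in degrees. In form: [[jaw, dx, dy, dz, yaw], ...]. A call has 1 to 12 rows; each row shifts and turns the commanded pose from where the row before left it, along the tool's axes as they then stand; what a row does not reach is not made up. A row lasts 1/8 s, in which the tool goes at most 62.5 mm and 10.7 degrees, less where a joint would pass 70% of its speed; a pose out of reach is approached as far as the arm can. A call is refused whole if a number of a shift passes 6.25 or a number of a turn 10.7, either way. A call with a gripper value outside its range is refused whole. The fingers move at their own pace and stop on an object; the grip force is fixed at half the most. Time passes only in rows, so rows that do not move let the fingers close. It gives the time, the measured TCP pose, the force, the opening and the grip force at its end, in the units of the state.
- get_obs(): the state, without advancing time (a new reading comes with each control period).
- get_image(name): name is "side" or "top"; returns the picture (384x512x3 uint8, red, green, blue); there is no depth.
- camera_model(name): a dict with "vfov" (degrees; the focal length in pixels is half the picture's height over the tangent of half this angle, whatever the lens; pixels are square), "cx", "cy" (the principal point, pixels), "R" (3x3) and "t" (3): a world point X has camera coordinates R X + t. Camera axes: x right, y down, z forward; pixel columns grow to the right and rows downward; lengths in m; the calibration is good to about 2 mm. A picture is of the moment at which its call begins. camera_model takes no time and is no camera call.
- finish_job(): hands the job in; it is judged then, once.
Trained networks look in the newest picture that a camera, given by its name, has taken for a name from the list of things; names that differ only in an ending like _2 or _b are one class to them, and where a whole thing is asked for, a point or a joint stands for the part that bears it (a point fixed in the world has none). Each returns a list of dicts, best first, with "conf" (0 to 1); they miss things now and then, are a little off and sometimes report something else, mostly with a low value. They report only what shows in the picture. A call takes as long as a camera call.
- search_frame(camera, label): "extent" ([left, top, width, height] in pixels, round what is visible of it).
The state is a dict: "t": time; "q": joint angles; "qd": joint speeds; "effort": joint torques, N m; "eef_pos": TCP position; "ee_rot": TCP orientation; "contact_force": force on the tool from outside, world axes, zero at the start; "moment": the same for the moment, N m; "opening": finger opening in m; "finger_force": force on a finger pad.
Only numpy, scipy, OpenCV 4.12 (cv2) and the standard library are available. Lean on these libraries where they do the work, as an engineer would, in place of code of your own. Each camera call takes 0.05 s, during which the arm holds its last target. There are 200 camera calls.

## Working session

There is one attempt and no reset: what is moved stays moved. The work goes in short steps, Python scripts to look and compute and a tool call to move; the robot and the scene stay as the last step left them, time stands still between calls to the robot, and variables do not carry over. Pictures are saved under pics/ and viewed, at most 10 in all, crops included, and the job is handed in when it is done.

Besides the shell and the picture viewer there is one more tool, called as a command line: name --pt "numbers of a row" for each row, then --argument value for the rest. arm_command: Moves the arm, as the interface text tells. Its arguments: {"type":"object","properties":{"rows":{"type":"array","items":{"type":"array","items":{"type":"number"}}}},"required":["rows"]}

```bash
mkdir -p pics; cat > h.py <<'E'
from cell import *
import numpy as np, cv2
def cam(n):
    m=camera_model(n); f=192/np.tan(np.radians(m["vfov"])/2)
    return f,m["cx"],m["cy"],np.array(m["R"]),np.array(m["t"])
def ray(n,u,v,z):
    f,cx,cy,R,t=cam(n); d=R.T@np.array([(u-cx)/f,(v-cy)/f,1]); c=-R.T@t
    return c+d*(z-c[2])/d[2]
def proj(n,X):
    f,cx,cy,R,t=cam(n); p=R@np.array(X)+t
    return np.array([cx+f*p[0]/p[2],cy+f*p[1]/p[2]])
def save(n,fn):
    im=get_image(n); cv2.imwrite("pics/"+fn,im[:,:,::-1]); return im
E
python3 - <<'E'
from h import *
a=save("top","t0.png");b=save("side","s0.png")
cv2.imwrite("pics/ts0.png",np.hstack([a,b])[:,:,::-1])
for c in("top","side"):
    print(c,camera_model(c))
    for l in("button_top","dish_center","stand","seat"): print(l,search_frame(c,l)[:2])
o=get_obs();print(o)
E
```

```text
top {'vfov': 50.17173428786402, 'cx': 260.577975695566, 'cy': 187.61366123669862, 'R': array([[ 0.01145921, -0.99974331, -0.01954484],
       [-0.9943651 , -0.00933314, -0.10559798],
       [ 0.10538845,  0.02064478, -0.99421681]]), 't': array([0.07014957, 0.62173048, 0.9245334 ])}
button_top [{'extent': [216.6, 179.0, 293.6, 86.3], 'conf': 0.56}, {'extent': [248.7, 214.8, 14.7, 10.1], 'conf': 0.41}]
dish_center [{'extent': [300.5, 208.5, 23.7, 21.9], 'conf': 0.74}, {'extent': [166.9, 172.6, 35.3, 71.2], 'conf': 0.36}]
stand [{'extent': [217.1, 176.5, 292.7, 88.0], 'conf': 0.65}]
seat [{'extent': [243.4, 197.2, 95.1, 45.9], 'conf': 0.64}, {'extent': [260.9, 183.8, 46.7, 13.1], 'conf': 0.29}]
side {'vfov': 48.33034186033499, 'cx': 253.90984248599597, 'cy': 194.2444399464305, 'R': array([[ 0.86157171,  0.50751743,  0.01096573],
       [ 0.35057373, -0.57924021, -0.7359204 ],
       [-0.36714064,  0.6378925 , -0.67697925]]), 't': array([-0.54092059, -0.06040824,  1.40583162])}
button_top []
dish_center [{'extent': [207.8, 229.2, 24.8, 14.5], 'conf': 0.65}]
stand [{'extent': [117.4, 158.1, 168.6, 197.8], 'conf': 0.68}]
seat [{'extent': [203.5, 197.2, 53.5, 69.4], 'conf': 0.82}]
{'t': 0.5, 'q': array([ 1.0378769 ,  0.4770388 ,  0.02236428,  1.55546752, -0.01150101,
        1.10927308, -0.08309974]), 'qd': array([-0.0012299 , -0.00168959,  0.00044574, -0.00052985,  0.00064086,
       -0.00135031,  0.00127167]), 'effort': array([-1.66287082e-03, -5.95801985e+01,  1.60434242e+00, -2.81286103e+01,
        1.23514337e-02,  2.49826902e-03,  1.63348494e-05]), 'eef_pos': array([ 0.27822358, -0.61497771,  0.23125261]), 'ee_rot': array([-3.07092137e+00, -6.62299547e-01, -1.75308630e-05]), 'contact_force': array([-0.64957421,  0.31942716,  0.02493752]), 'moment': array([ 0.02889344,  0.03338166, -0.03825546]), 'finger_force': 0.0, 'opening': 0.08548286682597553}
```

View pics/t0.png

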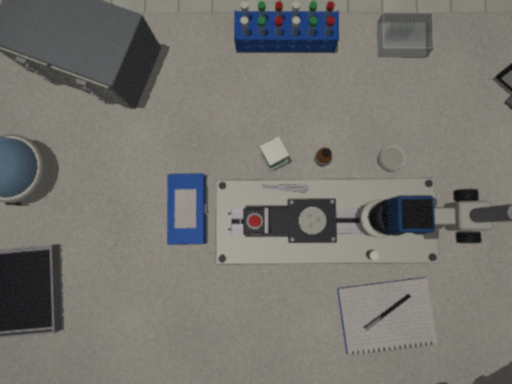

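View pics/s0.png

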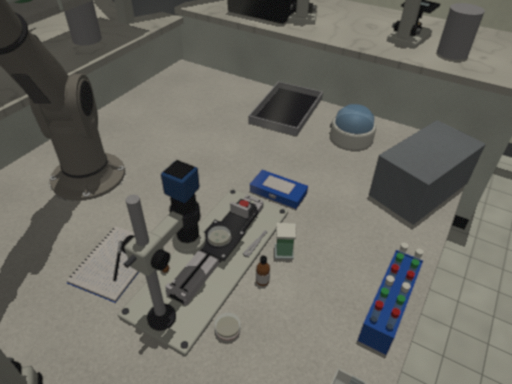

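The top view shows the red button near (255,221), the finger rest just right of it (267), the dish at (312,220), and the lens/camera at about (385–430,215). The stand is nearly aligned with the image. The side view agrees: button (244,205), dish (219,236).

```bash
python3 - <<'E'
from h import *
from scipy.optimize import least_squares
uv={}
for c in("top","side"):
    im=cv2.imread(f"pics/{c[0]}0.png").astype(int)
    m=((im[:,:,2]>1.8*im[:,:,1])&(im[:,:,2]>90)).astype(np.uint8)
    n,_,s,ce=cv2.connectedComponentsWithStats(m)
    for i in range(1,n):
        if s[i,4]>15 : print(c,s[i],ce[i])
for n,u,v,z in[("top",255.2,221,.074),("top",312.2,220,.068),("side",244,205,.074),("side",219.5,235.5,.068)]: print(n,ray(n,u,v,z))
# stand corners of the base plate top
for u,v in[(217,179.5),(217,264),(438,264),(437.5,179)]: print(ray("top",u,v,.016))
im=cv2.imread("pics/t0.png")[165:275,200:340]; cv2.imwrite("pics/c0.png",cv2.resize(im,None,fx=5.4,fy=5.4,interpolation=cv2.INTER_CUBIC))
E
```

```text
top [276   2   6   6  34] [278.5          4.64705882]
top [327   2   7   6  34] [330.32352941   4.61764706]
top [275  17   7   7  41] [278.26829268  19.90243902]
top [327  17   7   7  41] [330.24390244  20.        ]
top [249 215  11  11  98] [254.13265306 220.28571429]
side [239 200  10   6  39] [243.58974359 202.69230769]
side [392 264   7   6  35] [395.08571429 266.57142857]
side [407 271   8   6  36] [410.61111111 273.33333333]
side [376 301   8   7  43] [379.1627907 303.6744186]
side [392 308   8   7  45] [395.71111111 311.08888889]
top [0.54209328 0.08686843 0.074     ]
top [ 0.54585431 -0.0399282   0.068     ]
side [0.54707138 0.08045838 0.074     ]
side [ 0.54891079 -0.04633186  0.068     ]
[0.64134849 0.18135515 0.016     ]
[0.44229462 0.17683413 0.016     ]
[ 0.44895483 -0.33563704  0.016     ]
[ 0.64723968 -0.34117434  0.016     ]
```

View pics/c0.png

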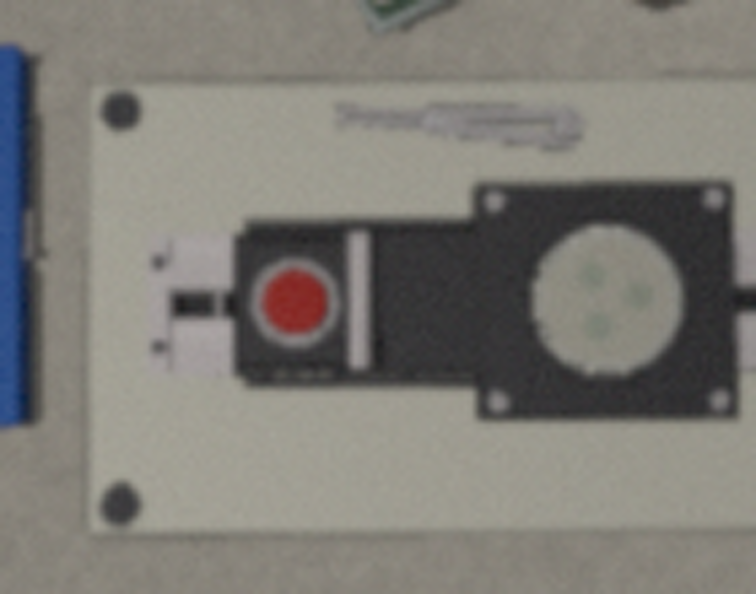

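```bash
python3 - <<'E'
import numpy as np
W=np.array([[.278,-.615],[.34,-.35],[.43,-.08],[.46,.085]])
a=24.4; out=[]; p=W[0]
for w in W[1:]:
    n=int(np.ceil(np.linalg.norm(w-p)/.055)); s=(w-p)/n*100
    for _ in range(n):
        t=np.radians(a); ex=np.array([np.cos(t),np.sin(t)]); ey=np.array([ex[1],-ex[0]])
        tz=-4.8; out.append([0,round(float(s@ex),1),round(float(s@ey),1),0,tz]); a-=tz
    p=w
print(len(out),a,out)
E
```

```text
15 96.39999999999996 [[0, 3.3, -4.3, 0, -4.8], [0, 3.7, -4.0, 0, -4.8], [0, 4.0, -3.7, 0, -4.8], [0, 4.3, -3.4, 0, -4.8], [0, 4.6, -3.0, 0, -4.8], [0, 4.4, -1.9, 0, -4.8], [0, 4.5, -1.5, 0, -4.8], [0, 4.6, -1.1, 0, -4.8], [0, 4.7, -0.7, 0, -4.8], [0, 4.7, -0.3, 0, -4.8], [0, 4.7, 0.1, 0, -4.8], [0, 4.2, -0.2, 0, -4.8], [0, 4.2, 0.2, 0, -4.8], [0, 4.2, 0.5, 0, -4.8], [0, 4.1, 0.9, 0, -4.8]]
```

arm_command --pt "0 3.3 -4.3 0 -4.8" --pt "0 3.7 -4.0 0 -4.8" --pt "0 4.0 -3.7 0 -4.8" --pt "0 4.3 -3.4 0 -4.8" --pt "0 4.6 -3.0 0 -4.8" --pt "0 4.4 -1.9 0 -4.8"

```text
t: 1.25
eef_pos: [0.3561, -0.302, 0.2316]
ee_rot: [2.807, 1.409, 0.0]
contact_force: [0.0, -0.4, 0.2]
opening: 0.0004
finger_force: 0.0
```

arm_command --pt "0 4.5 -1.5 0 -4.8" --pt "0 4.6 -1.1 0 -4.8" --pt "0 4.7 -0.7 0 -4.8" --pt "0 4.7 -0.3 0 -4.8" --pt "0 4.7 0.1 0 -4.8" --pt "0 4.2 -0.2 0 -4.8" --pt "0 4.2 0.2 0 -4.8" --pt "0 4.2 0.5 0 -4.8" --pt "0 4.1 0.9 0 0"

```text
t: 2.38
eef_pos: [0.4625, 0.0868, 0.2316]
ee_rot: [2.19, 2.251, 0.001]
contact_force: [1.0, -0.8, 0.4]
opening: -0.0004
finger_force: 0.0
```

arm_command --pt "0 0 4.1 2 0" --pt "0 -0.1 4.05 3 0" --pt "0 0 0 4.2 0" --pt "0 0 0 3 0" --pt "0 0 0 0 0"

```text
t: 3.0
eef_pos: [0.5421, 0.0862, 0.1074]
ee_rot: [-2.189, -2.249, 0.006]
contact_force: [-0.8, 0.0, -0.0]
opening: 0.0003
finger_force: 0.0
```

```bash
python3 - <<'E'
from h import *
b=save("side","s1.png");a=save("top","t1.png")
o=get_obs();p=o["eef_pos"];print(p,o["contact_force"]);print(proj("side",p),proj("top",p))
x=cv2.resize(b[140:280,150:300],None,fx=4,fy=4,interpolation=cv2.INTER_CUBIC)
cv2.imwrite("pics/s1c.png",x[:,:,::-1])
E
```

```text
[0.54430283 0.08700326 0.11023303] [-0.67595111  0.28832755 -0.14651198]
[244.31937501 193.84478697] [254.59616242 219.54014259]
```

View pics/s1c.png

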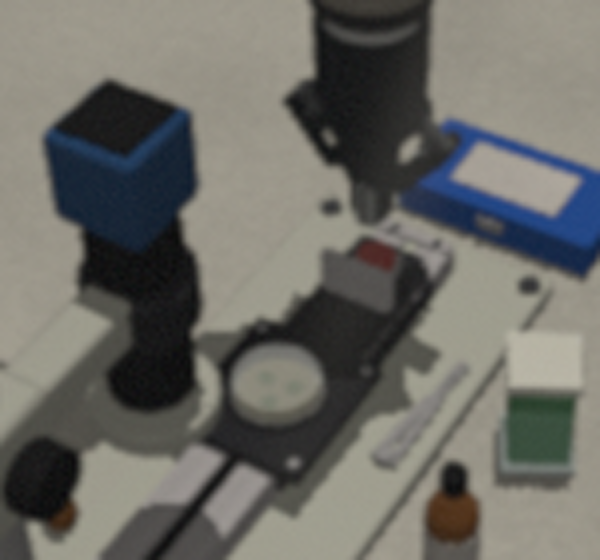

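The side picture shows the fingertips at about crop (370,215), directly above the red button (378,254), with the finger rest in front of it. Alignment is good enough to press and feel for contact.

arm_command --pt "0 0 0.1 1.8 0" --pt "0 0 0 1.6 0" --pt "0 0 0 0.4 0" --pt "0 0 0 0.2 0" --pt "0 0 0 0 0"

```text
t: 3.72
eef_pos: [0.5446, 0.0872, 0.0696]
ee_rot: [-2.191, -2.251, 0.0]
contact_force: [-2.2, 0.7, 4.3]
opening: 0.0001
finger_force: 2.2
```

arm_command --pt "0 0 0 0.15 0" --pt "0 -0.3 0 0 0" --pt "0 -0.3 0 0 0" --pt "0 -0.3 0 0 0" --pt "0 0 0 0 0"

```text
t: 4.35
eef_pos: [0.5449, 0.078, 0.069]
ee_rot: [2.191, 2.251, -0.0]
contact_force: [-5.1, -0.5, 13.2]
opening: 0.0001
finger_force: 6.5
```

```bash
python3 - <<'E'
from h import *
save("top","t2.png")
o=get_obs();print(o["eef_pos"],o["contact_force"])
f=search_frame("top","dish_center");print(f[:2])
e=f[0]["extent"];print(ray("top",e[0]+e[2]/2,e[1]+e[3]/2,.068))
E
```

```text
[0.54488774 0.07805104 0.06895636] [-5.48431859  0.5849335  13.30580661]
[{'extent': [165.4, 172.4, 39.7, 72.3], 'conf': 0.67}, {'extent': [304.4, 207.0, 25.5, 25.3], 'conf': 0.62}]
[0.56840957 0.24471378 0.068     ]
```

arm_command --pt "0 -0.8 0 0 0" --pt "0 -1.0 0 0 0" --pt "0 -1.0 0 0 0" --pt "0 -1.0 0 0 0" --pt "0 -1.0 0 0 0" --pt "0 -1.0 0 0 0" --pt "0 -1.0 0 0 0" --pt "0 -0.7 0 0 0" --pt "0 0 0 0 0"

```text
t: 5.58
eef_pos: [0.5464, 0.0021, 0.0689]
ee_rot: [2.192, 2.25, -0.002]
contact_force: [-6.4, 0.9, 14.2]
opening: -0.0002
finger_force: 7.5
```

```bash
python3 - <<'E'
from h import *
save("top","t3.png")
o=get_obs();print(o["eef_pos"],o["contact_force"])
print(search_frame("top","dish_center")[:3])
E
```

```text
[0.54636421 0.00250301 0.06893889] [-6.03932648  1.37617417 15.14179226]
[{'extent': [262.8, 137.1, 28.3, 35.3], 'conf': 0.6}, {'extent': [349.1, 208.1, 9.3, 21.5], 'conf': 0.47}]
```

arm_command --pt "0 -0.8 0 0 0" --pt "0 -0.8 0 0 0" --pt "0 -0.6 0 0 0" --pt "0 -0.3 0 0 0" --pt "0 0 0 0 0"

```text
t: 6.3
eef_pos: [0.5469, -0.0224, 0.0689]
ee_rot: [-2.192, -2.25, 0.003]
contact_force: [-7.2, 1.1, 16.0]
opening: -0.0
finger_force: 7.8
```

arm_command --pt "0 -0.3 0 0 0" --pt "0 -0.3 0 0 0" --pt "0 -0.2 0 0 0" --pt "0 -0.2 0 0 0"

```text
t: 6.8
eef_pos: [0.5471, -0.0319, 0.0689]
ee_rot: [-2.191, -2.251, 0.002]
contact_force: [-6.5, 1.8, 15.1]
opening: 0.0
finger_force: 7.8
```

arm_command --pt "0 -0.2 0 0 0" --pt "0 -0.2 0 0 0" --pt "0 -0.2 0 0 0" --pt "0 0 0 0 0"

```text
t: 7.3
eef_pos: [0.5472, -0.0351, 0.0689]
ee_rot: [-2.187, -2.252, -0.001]
contact_force: [-7.9, 7.4, 15.0]
opening: -0.0
finger_force: 7.5
```

arm_command --pt "0 -0.2 0 0 0" --pt "0 -0.2 0 0 0" --pt "0 0 0 0 0"

```text
t: 7.68
eef_pos: [0.5489, -0.0394, 0.069]
ee_rot: [-2.189, -2.253, -0.005]
contact_force: [-3.7, 7.0, 9.7]
opening: 0.0003
finger_force: 4.9
```

```bash
python3 - <<'E'
from h import *
a=save("top","t4.png");b=save("side","s4.png")
o=get_obs();print(o["eef_pos"],o["contact_force"])
c=np.hstack([cv2.resize(x,None,fx=3,fy=3,interpolation=cv2.INTER_CUBIC) for x in(a[160:280,310:440],b[180:300,120:250])])
cv2.imwrite("pics/c4.png",c[:,:,::-1])
E
```

```text
[ 0.54886753 -0.03945504  0.06897382] [-2.54896623  7.05698493 10.17813108]
```

View pics/c4.png

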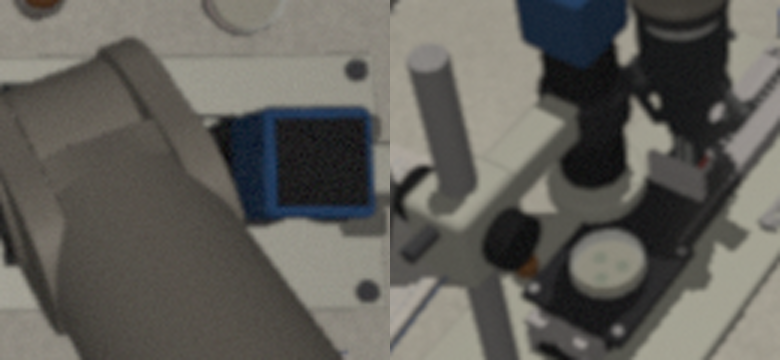

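arm_command --pt "0 -0.2 0 0 0" --pt "0 -0.2 0 0 0" --pt "0 0 0 0 0"

```text
t: 8.15
eef_pos: [0.5496, -0.0435, 0.069]
ee_rot: [2.189, 2.253, 0.006]
contact_force: [-1.1, 7.3, 8.3]
opening: 0.0002
finger_force: 4.8
```

```bash
python3 - <<'E'
from h import *
a=ray("side",219.5,235.5,.068);b=ray("side",192.3,267.7,.068);print(b,b-a)
print(search_frame("side","dish_center")[:2])
E
```

```text
[ 0.55076442 -0.16853693  0.068     ] [ 1.85363189e-03 -1.22205070e-01 -1.11022302e-16]
[{'extent': [179.0, 258.2, 26.3, 18.6], 'conf': 0.61}, {'extent': [164.4, 226.1, 73.3, 75.0], 'conf': 0.36}]
```

arm_command --pt "0 -0.2 0 0 0" --pt "0 -0.1 0 0 0" --pt "0 0 0 0 0"

```text
t: 8.57
eef_pos: [0.5496, -0.0437, 0.069]
ee_rot: [-2.186, -2.254, -0.01]
contact_force: [-1.9, 12.9, 8.0]
opening: 0.0002
finger_force: 7.2
```

arm_command --pt "0 0 0 -0.2 0" --pt "0 0 0 -0.2 0" --pt "0 0 0 -0.2 0" --pt "0 0 0 -0.2 0" --pt "0 0 0 0 0"

```text
t: 9.2
eef_pos: [0.5487, -0.0437, 0.0754]
ee_rot: [-2.184, -2.253, -0.009]
contact_force: [1.1, 12.3, -6.6]
opening: 0.0005
finger_force: 6.4
```

arm_command --pt "0 0 0 -0.2 0" --pt "0 0.3 0 0 0" --pt "0 0.4 0 0 0" --pt "0 0.3 0 -0.5 0" --pt "0 0 0 -2 0" --pt "0 0 0 -4 0" --pt "0 1 0 -4 0" --pt "0 5 -2 -2 0" --pt "0 5 -4 0 0" --pt "0 5 -4 0 0" --pt "0 0 0 0 0"

```text
t: 10.58
eef_pos: [0.4435, 0.1192, 0.2046]
ee_rot: [2.182, 2.258, 0.002]
contact_force: [1.5, -0.6, 0.9]
opening: 0.0004
finger_force: 0.0
```

```bash
python3 - <<'E'
from h import *
a=save("top","t5.png");b=save("side","s5.png")
o=get_obs();print(o["eef_pos"],o["contact_force"])
c=np.hstack([cv2.resize(x,None,fx=3,fy=3,interpolation=cv2.INTER_CUBIC) for x in(a[160:280,300:430],b[180:300,120:250])])
cv2.imwrite("pics/c5.png",c[:,:,::-1])
im=a.astype(int);v,u=np.nonzero((im[:,:,0]>1.8*im[:,:,1])&(im[:,:,0]>90)&(np.arange(384)[:,None]>150));print(u.mean(),v.mean(),len(u),ray("top",u.mean(),v.mean(),.074),ray("top",254.13,220.29,.074))
E
```

```text
[0.44633513 0.11561699 0.20415299] [ 0.07619326 -1.2303813   0.13384621]
308.11 219.95 100 [ 0.54569691 -0.03026375  0.074     ] [0.54363783 0.08926385 0.074     ]
```

View pics/c5.png

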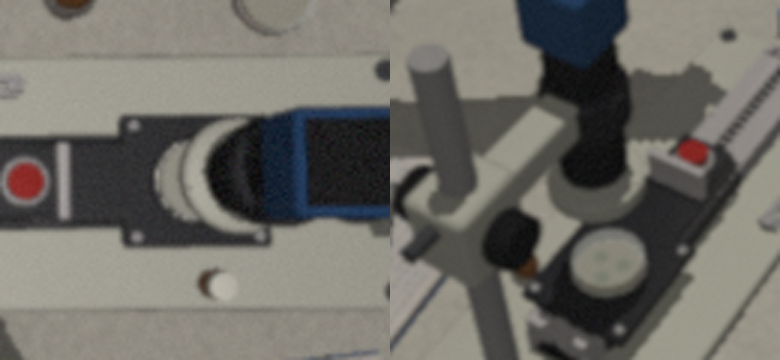

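```bash
python3 - <<'E'
from h import *
for y in(-.15,-.16,-.17):
  p=np.array([.549,y,.155]);q=proj("side",p);r=proj("side",[.549,y,.068]);print(y,(q-[120,180])*3+[390,0],(r-[120,180])*3+[390,0])
E
```

```text
-0.15 [609.65966078 176.87578895] [618.59915703 246.79346516]
-0.16 [601.96206094 185.19008015] [611.38480275 255.06639119]
-0.17 [594.16535419 193.61141818] [604.08277456 263.43985564]
```

The carriage sits right below the lens: the dish at crop (607,263) and the ring light centre at (597,189) both work out to y of about -0.166. The button is up, and the vial, forceps and dish have not been disturbed.

```bash
python3 -c "
from cell import *
print(finish_job())"
```

```text
the job is handed in; nothing more can be done
None
```

The carriage was pushed about 0.12 m until it stopped hard at the end stop under the lens. The button was then let up: the carriage held its place with the dish still seated, the arm was clear, and the job was handed in at about 11 s.

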